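# Reload the label maker and click its cover shut

### The job

Reload the label maker: set the roll of labels down over the hub in its open bay, flat on the bay floor, and let go of it. Then pick up the loose cover by its grip bar, lay it on the two rails with the tongue end leading, slide it gently under the lips until its springy tongue clicks down behind the ledge at the far end, and let go. Stop pushing when it has clicked, never force the cover, and leave the other things where they are.

Things in the scene. Friction and masses are not known exactly. Their poses are not given: they have to be found in the camera images.
- label_maker: Light grey label maker fixed to the table, x -112 to 122, |y| < 62, 52 mm high. Origin: on its underside; +x: the way the cover slides shut; z up. Its open bay: x -27 to 87, |y| < 43, floor z 10. Level ledges at z 43, |y| > 43, along the whole length carry the cover; the deck between them behind the bay lies at z 34. A fitted cover's axes agree with these and its origin lies at z 37.
- hub (a point): Centre of the roll's seat on the bay floor, at [30, 0, 10] mm in the label maker's frame, same axes. A round black hub stands here, 21 mm across, 17 mm high, top chamfered to 14 mm. Two thin posts stand in the bay at [78, +-34] mm.
- rail_mouth (a point): Where the rails begin: [38, 0, 43] mm in the label maker's frame, same axes. From here to x 117 side guides stand at |y| 49.5 and lips (underside z 48.5, top 52.5) reach in to |y| 43.5: 1.5 mm play for the cover sideways and upwards. The mouth is flared from x 24 to 38. A cover with its origin at x < -43 mm (front edge x < 23) is still clear of guides and lips.
- latch (a point): Middle setting of the latch ledge, [98, 0, 41] mm in the label maker's frame. Ledge and end stop are one steel plate on slotted holes, set up to 7 mm nearer or farther, not measured. Cover origin (label maker's x, all +-7): 30 mm tongue meets ramp, 35 top, about 39 clicked, 40.5 stop. The ramp takes 10 to 20 N of push; it falls to about 0 at the click, then rises again at the stop.
- label_roll: White roll of labels lying flat, 64 mm across, 26 mm high, hole about 26 mm, 60 g. Origin: centre of its underside, z up. Seated, it has 25 mm of room to the bay's walls along the label maker's x, but only 11 mm along y: hold it across x, by its upper half.
- cover: Loose grey bay cover, plate x -76 to 66, 96 (y) x 4 mm, about 0.1 kg, on two lengthwise ribs (6 mm high, |y| 34 to 37, x -70 to 34 mm). Origin: under its grip bar, level with the ribs' undersides; plate z 6 to 10. +x: tongue end, which leads. There a spring tongue, 21 mm wide between two slots, has a round barb beneath at x 61, lowest point z 1.
- cover_grip (a point): Middle of the cover's raised grip bar, [0, 0, 17] mm in the cover's frame, same axes. The bar is 10 (x) x 42 (y) mm, from z 10 (plate) to z 24: pinch it across x from above, with 25 N or more, as the push goes through this grip.
- cover_switch (a joint): Plunger of the cover switch, a white 4 mm pin that points at the cover's front edge from the latch plate's stop, pushed in by the closing cover, m: 0 out (cover not home), 0.0011 to 0.0025 with the cover clicked home. Spring under 1 N.
- cover_tab (a joint): Upward bend of the cover's tongue about its root, rad: 0 relaxed, about 0.08 when the barb is on top of the ledge, about 0 again once it has clicked down behind it.
- scoop: Bystander: measuring scoop 128 mm long, bowl 46 mm across, 30 mm high. Origin: middle of underside.
- timer: Bystander: round kitchen timer 64 mm across, 43 mm high. Origin: centre of underside.
- green_jar: Bystander: square jar with screw lid, 168 mm high. Origin: centre of underside.
- marker: Bystander: marker pen 116 mm long, 14 mm thick, lying. Origin: its middle, underside.
Mind the look-alikes: they are no part of the job. There is more than one size of the label_roll; the one meant has the size given above.

How it is judged:
On the way, in this order (a step that is already met when the one before it is completed fails the run):
1. the roll sits on the hub, flat on the bay floor, let go (horizontal distance between label_roll and hub below 0.005 m and z of label_roll in the frame of hub below 0.003 m and angle between label_roll's own z axis and vertical below 0.08 rad and contact force between the fingers and label_roll below 0.1 N), for 0.2 s.
2. the cover lies flat on both rails, tongue end leading, its front started under both lips (x of cover in the frame of label_maker between -0.022 and 0.02 m and y of cover in the frame of label_maker between -0.004 and 0.004 m and z of cover in the frame of label_maker between 0.034 and 0.041 m), for 0.1 s.
At the end, for the whole second after the job is handed in: The roll is flat on the bay floor (within 3 mm), within 5 mm of the hub's centre; the cover lies on its rails beyond x = 31 mm (label maker's frame), its tongue relaxed (bend under 0.035 rad) behind the ledge and the cover switch pushed in (over 0.6 mm); cover at rest (x of cover in the frame of label_maker above 0.031 m and value of joint cover_tab below 0.035 rad and z of cover in the frame of label_maker between 0.034 and 0.041 m and linear speed of cover below 0.01 m/s and horizontal distance between label_roll and hub below 0.005 m and z of label_roll in the frame of hub below 0.003 m and value of joint cover_switch above 0.0006 m); the robot touches nothing.
It fails at once if the cover is forced: more than 20 N between cover and label maker while the tongue is relaxed (jammed, or pushed on against the stop after the click) (contact force between cover and label_maker above 20 N and value of joint cover_tab below 0.02 rad and x of cover in the frame of label_maker above 0.02 m).
It fails at once if a bystander (scoop, timer, jar, marker) is shifted by more than 20 mm (distance of any of scoop, timer, green_jar, marker from where it was at the start of the episode above 0.02 m).
It also fails if it takes over 72 s, if anything falls off the work surface, if the arm or the gripper's body presses on something with over 40 N, if the wrist force passes 120 N, or if a joint passes its speed limit or range.

### The arm

A 7-joint arm with a two-finger parallel gripper is mounted at the origin on a cart in front of the work surface, level with it; the furniture and walls round the work are solid. World frame = base frame: x ahead of the robot, y to its left, z up, the work surface at z = 0. Lengths are in m, angles in rad, forces in N, time in s.
With the tool pointing down it reaches from about 0.425 to 0.875 m from the base axis. Payload 4.7 kg.
Tool frame: the origin (TCP) lies midway between the tips of the shut fingers; the grasp point (between the pads) lies arm.grip_point_offset behind it (arm.grip_point_offset is the distance from the TCP to the grasp point, in m); z points along the fingers, y is the line along which they close (so a half turn about z gives the same grasp; the last joint's range is limited). The gripper opens to 87 mm and grips with 3 to 60 N. Pads are 19 mm wide; open, the fingers measure 117 mm over their backs; the gripper's body (75 mm by 190 mm) begins 51 mm behind the grasp point.
Start: joints at [-1.248, 0.321, -0.07, 1.45, 0.023, 1.371, -0.057], TCP at [0.198, 0.619, 0.223] pointing down, gripper open.
Joint ranges: [-2.86, 2.86], [-0.3, 2.09], [-1.38, 1.24], [0.06, 2.45], [-1.56, 4.7], [0.09, 2.05], [-2.69, 2.69]. Speed limits (rad/s): [2.57, 2.57, 3.14, 3.14, 3.14, 3.14, 3.14].

### API

Orientations are given as a unit quaternion [w, x, y, z].
In Python, from plant import arm gives the robot as it stands. The module is installed in compiled form; this text tells all that it offers.
- The arm moves only by the shell command python3 -m jog 'ROWS'. ROWS is a JSON object of lists of equal length, an entry for each row: "slide": the shift along the tool's x, y, z in units of 40 mm (1.0 is 40 mm), a list of three; "twist": the turn, a rotation vector about the tool's x, y, z in units of 5 degrees (1.0 is 5 degrees), a list of three; "grip": the opening, from -1 (shut) to 1 (fully open). A call has 1 to 10 rows; each row is the pose to reach, as a shift and turn from the pose commanded when the call began, along the tool's axes at that moment; what a row does not reach only later rows make up. A row lasts 1/12 s, in which the tool goes at most 41.7 mm and 7.16 degrees, less where a joint would pass 70% of its speed; a pose out of reach is approached as far as the arm can. A call with a gripper value outside its range is refused whole. The fingers move at their own pace and stop on an object; the grip force is fixed at half the most. Time passes only in rows, so rows that repeat a pose let the fingers close. It gives the time, the measured TCP pose, the force, the opening and the grip force at its end, in the units of the state.
- arm.state(): the state, without advancing time (a new reading comes with each control period).
- arm.grab_frame(name): name is "scene" or "top" or "wrist"; returns the picture (400x640x3 uint8, red, green, blue); there is no depth.
- arm.camera_info(name): a dict with "fx", "fy", "cx", "cy" (pixels), "position" and "orientation" of the camera in the world. Camera axes: x right, y down, z forward; pixel columns grow to the right and rows downward; lengths in m; the calibration is good to about 2 mm. A picture is of the moment at which its call begins: read the wrist's pose just before it. camera_info takes no time and is no camera call; for the wrist camera it gives the pose at the moment of the call.
- arm.close_job(): hands the job in; it is judged then, once.
The state is a dict: "time_s": time; "q": joint angles; "joint_velocities": joint speeds; "joint_torque": joint torques, N m; "eef_pos": TCP position; "ee_rot": TCP orientation; "force": force on the tool from outside, world axes, zero at the start; "moment": the same for the moment, N m; "finger_gap": finger opening in m; "grip_force": force on a finger pad.
Only numpy, scipy, OpenCV 4.12 (cv2) and the standard library are available. Lean on these libraries where they do the work, as an engineer would, in place of code of your own. Each camera call takes 0.05 s, during which the arm holds its last target. There are 200 camera calls.

## Working session

There is one attempt and no reset: what is moved stays moved. The work goes in short steps, Python scripts to look and compute and a shell command to move; the robot and the scene stay as the last step left them, time stands still between calls to the robot, and variables do not carry over. Pictures are saved under pics/ and viewed, at most 10 in all, crops included, and the job is handed in when it is done.

```bash
mkdir -p pics
python3 - <<'E'
from plant import arm
import cv2
for n in("top","scene"):
    cv2.imwrite(f"pics/{n}0.png",arm.grab_frame(n)[:,:,::-1]); print(n,arm.camera_info(n))
print(arm.state()); print(arm.grip_point_offset)
E
```

```text
top {'fx': 390.7037113131685, 'fy': 390.7037113131685, 'cx': 324.2051658599954, 'cy': 196.16816385629346, 'position': array([0.3391479 , 0.01833203, 1.27293986]), 'orientation': array([ 0.06666057, -0.70232431,  0.70575494, -0.06486063])}
scene {'fx': 388.73112475835995, 'fy': 388.73112475835995, 'cx': 318.3710739738188, 'cy': 202.28767472230945, 'position': array([-0.09489073, -0.44917914,  0.84888264]), 'orientation': array([-0.33734479,  0.81260969, -0.43873704,  0.18268498])}
{'time_s': 0.1, 'q': array([-1.24791468,  0.32174738, -0.07005041,  1.45153296,  0.02260524,
        1.37080911, -0.0569169 ]), 'joint_velocities': array([ 0.00209918, -0.00144758, -0.00234148, -0.00241679, -0.00018017,
        0.00039085,  0.0016089 ]), 'joint_torque': array([-6.02929667e-04, -4.92570233e+01, -4.05895757e-01, -3.13398099e+01,
       -6.42083609e-02,  3.94163327e-02,  6.63381320e-05]), 'eef_pos': array([0.19745344, 0.61876963, 0.22158165]), 'ee_rot': array([-7.75134507e-05,  1.53788517e-01,  9.88103416e-01, -8.51881253e-04]), 'force': array([0.22700607, 0.09168461, 0.06086345]), 'moment': array([-0.04833018,  0.02300571,  0.00260077]), 'grip_force': 0.0, 'finger_gap': 0.08729939065948165}
0.0187
```

View pics/top0.png

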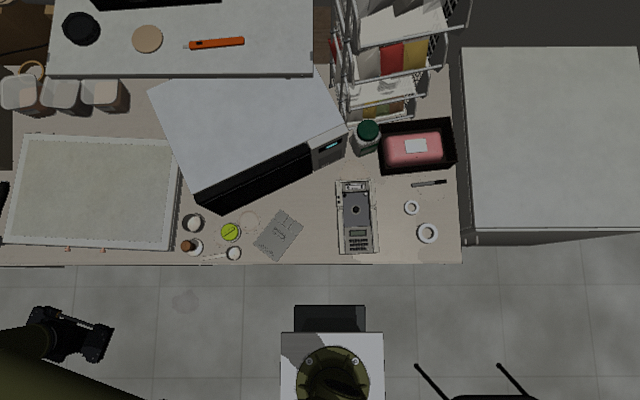

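View pics/scene0.png

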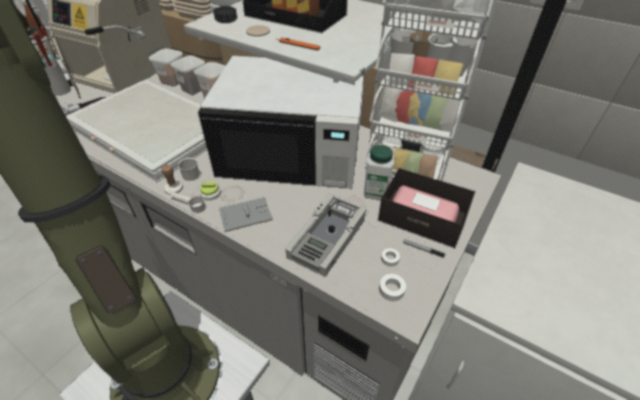

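The top view shows the label maker at about (357,216) with its bay pointing up, the cover at (278,233), two white rings at (412,208) and (428,233), and small cups at the left. I'll measure the candidates and take a close crop.

```bash
cat > h.py <<'E'
import numpy as np, cv2
from scipy.spatial.transform import Rotation as R
from plant import arm
def rot(q): return R.from_quat([q[1],q[2],q[3],q[0]])
def cast(ci,uv,z):
    "pixels -> world points on the plane z"
    uv=np.atleast_2d(np.asarray(uv,float))
    d=np.c_[(uv[:,0]-ci["cx"])/ci["fx"],(uv[:,1]-ci["cy"])/ci["fy"],np.ones(len(uv))]
    d=rot(ci["orientation"]).apply(d); p=np.array(ci["position"])
    return p+d*((z-p[2])/d[:,2])[:,None]
def project(ci,P):
    c=rot(ci["orientation"]).inv().apply(np.atleast_2d(P)-ci["position"])
    return np.c_[ci["fx"]*c[:,0]/c[:,2]+ci["cx"],ci["fy"]*c[:,1]/c[:,2]+ci["cy"]]
E
python3 - <<'E'
from h import *
im=cv2.imread("pics/top0.png"); ci=arm.camera_info("top")
c=im[165:275,235:445]; cv2.imwrite("pics/crop0.png",cv2.resize(c,None,fx=3.8,fy=3.8,interpolation=cv2.INTER_CUBIC))
g=cv2.cvtColor(im,cv2.COLOR_BGR2GRAY)
m=np.zeros_like(g); m[195:250,398:448]=(g[195:250,398:448]>225)*255
print(g[195:250:6,398:448:4])
for k in cv2.findContours(m,cv2.RETR_EXTERNAL,cv2.CHAIN_APPROX_NONE)[0]:
    if len(k)>15:
        (x,y),r=cv2.minEnclosingCircle(k); print(x,y,r,2*r*1.247/390.7,cast(ci,(x,y),.026))
E
```

```text
[[133 133 133 134 133 132 131 131 132 130 131 131 128]
 [135 134 109 160 156 130 127 125 129 129 130 130 128]
 [135 138 157 134 123 155 128 128 127 126 131 128 129]
 [134 138  70 140 139 134 126 128 128 125 128 128 126]
 [136 139 138 137 135 129 130 128 128 128 127 128 128]
 [138 140 140 138 136  99 160 159 156 137 128 129 129]
 [141 139 137 138 144 114 139 129 127 151 129 127 128]
 [139 141 142 138 139  35 157 129  43 158 127 127 131]
 [143 141 140 139 138 141 141  77 109 129 129 128 127]
 [143 142 140 139 139 139 129 130 131 129 129 131 131]]
```

View pics/crop0.png

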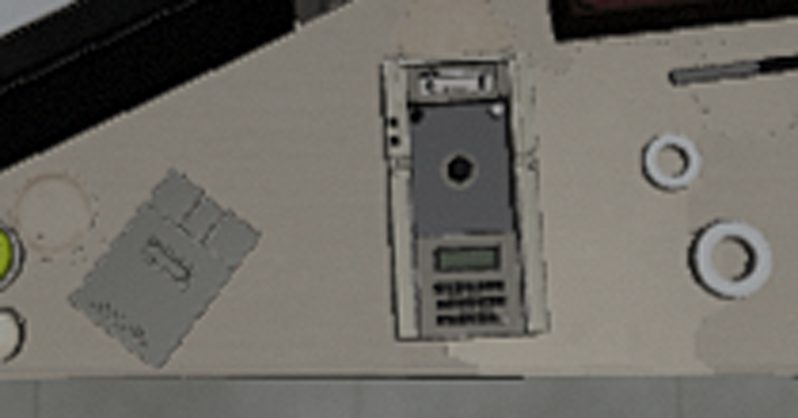

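Candidates for the roll: large ring at (428,233), about 65 mm across; small ring at (412,208), about 45 mm; the white cups at (195,223) and (234,253) have no hole. The large ring at (428,233) is the one. The cover's tongue and slots lie at its upper-right edge, near (290,219). The label maker's latch end is at the top.

Run:
```python
from h import *
ci=arm.camera_info("top")
def P(pts,z): return cast(ci,[(235+x/3.8,165+y/3.8) for x,y in pts],z)
np.set_printoptions(precision=4,suppress=True)
print("roll",P([(732,259)],.026))
print("hub",P([(459,167)],.027))
print("LM corners",P([(383,62),(526,56),(397,340),(548,330)],.05))
c=P([(175,170),(262,234),(158,366),(70,298)],.01);print("cover corners",c,c.mean(0)); print("grip",P([(170,258)],.024))
print("timer,etc",P([(0,250)],.043))
# arm needs: tool x axis at start
s=arm.state(); print(rot(s["ee_rot"]).as_matrix())
w=arm.camera_info("wrist"); print(w["position"]-s["eef_pos"], rot(w["orientation"]).as_matrix(), w["fx"])
```

```text
roll [[ 0.4524 -0.3082  0.026 ]]
hub [[ 0.5315 -0.0807  0.027 ]]
LM corners [[ 0.6179 -0.0165  0.05  ]
 [ 0.6225 -0.1373  0.05  ]
 [ 0.3856 -0.0255  0.05  ]
 [ 0.3931 -0.1488  0.05  ]]
cover corners [[0.5328 0.1623 0.01  ]
 [0.4772 0.0872 0.01  ]
 [0.3664 0.1739 0.01  ]
 [0.4236 0.2495 0.01  ]] [0.45   0.1682 0.01  ]
grip [[0.4558 0.1637 0.024 ]]
timer,etc [[0.4613 0.3027 0.043 ]]
[[-0.9527  0.3039 -0.0004]
 [ 0.3039  0.9527 -0.0017]
 [-0.0001 -0.0017 -1.    ]]
[-0.0745  0.0253  0.162 ] [[ 0.3045  0.9134  0.27  ]
 [ 0.9525 -0.2914 -0.0883]
 [-0.002   0.2841 -0.9588]] 300.16590288190605
```

```bash
cat >> h.py <<'E'
np.set_printoptions(precision=4,suppress=True)
def togo(p,yaw,st=None):
    "slide/twist units from the present pose to tool-down at p (TCP), tool y at heading yaw (deg)"
    s=st or arm.state(); T=rot(s["ee_rot"]); a=np.radians(yaw); y=np.array([np.cos(a),np.sin(a),0]); z=np.array([0,0,-1.])
    W=R.from_matrix(np.c_[np.cross(y,z),y,z])
    print("slide",(T.inv().apply(np.array(p)-s["eef_pos"])/.04).round(3),"twist",np.degrees((T.inv()*W).as_rotvec()/5).round(3),"t",s["time_s"])
E
python3 -m jog '{"slide":[[-9,-8.4,0],[-9,-8.4,0],[-9,-8.4,0],[-9,-8.4,0],[-9,-8.4,0],[-9,-8.4,0],[-9,-8.4,0],[-9,-8.4,0],[-9,-8.4,0],[-9,-8.4,0]],"twist":[[0,0,12],[0,0,12],[0,0,12],[0,0,12],[0,0,12],[0,0,12],[0,0,12],[0,0,12],[0,0,12],[0,0,12]],"grip":[1,1,1,1,1,1,1,1,1,1]}'
python3 -c "
from h import *
togo([.44,.17,.22],-40);print(arm.state()['q'])"
```

```text
time_s: 0.93
eef_pos: [0.4018, 0.2538, 0.2224]
ee_rot: [-0.0, 0.628, 0.778, 0.0]
force: [0.2, -0.6, 1.2]
finger_gap: 0.0869
grip_force: 0.0
slide [-2.249  0.493  0.059] twist [-0.003 -0.002 10.437] t 0.9333
[-0.908  -0.0617  0.2785  1.8766  0.0172  1.3244 -0.4215]
```

```bash
python3 -m jog '{"slide":[[-2.2,0.5,0],[-2.2,0.5,0],[-2.2,0.5,0],[-2.2,0.5,0],[-2.2,0.5,0],[-2.2,0.5,0],[-2.2,0.5,0],[-2.2,0.5,0],[-2.2,0.5,0],[-2.2,0.5,0]],"twist":[[0,0,10.4],[0,0,10.4],[0,0,10.4],[0,0,10.4],[0,0,10.4],[0,0,10.4],[0,0,10.4],[0,0,10.4],[0,0,10.4],[0,0,10.4]],"grip":[1,1,1,1,1,1,1,1,1,1]}'
python3 - <<'E'
from h import *
print(arm.state()['q'],arm.state()["joint_velocities"])
ci=arm.camera_info("wrist"); im=arm.grab_frame("wrist")[:,:,::-1]; cv2.imwrite("pics/w1.png",im)
import pickle; pickle.dump(ci,open("w1.pkl","wb")); togo([.44,.17,.22],-40)
E
```

```text
time_s: 1.77
eef_pos: [0.4394, 0.174, 0.2223]
ee_rot: [0.0, 0.905, 0.426, -0.0]
force: [-0.6, -0.1, -0.7]
finger_gap: 0.0872
grip_force: 0.0
[-0.7918 -0.0711  0.344   1.8837  0.0247  1.3255 -1.1461] [-0.0012 -0.0001  0.0015 -0.0013 -0.0011  0.0019  0.0037]
slide [-0.07   0.074  0.059] twist [-0.002  0.004  0.076] t 1.8167
```

View pics/w1.png

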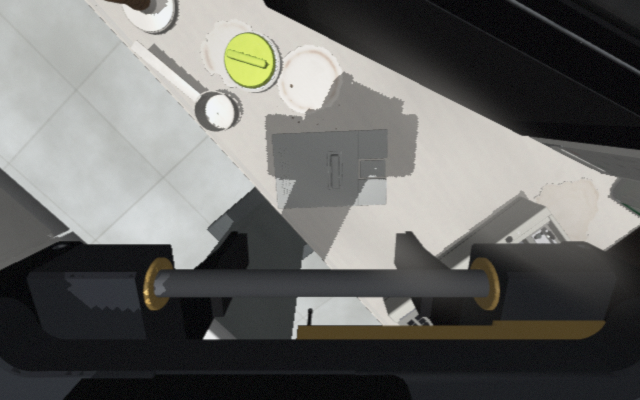

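The wrist view shows the cover squarely aligned, with corners at about (272,130) and (387,205). The grip bar is at (334,170) and the tongue is to the right at (371,168). I'll refine the edges numerically.

Run:
```python
from h import *
import pickle
ci=pickle.load(open("w1.pkl","rb")); g=cv2.cvtColor(cv2.imread("pics/w1.png"),cv2.COLOR_BGR2GRAY).astype(int)
print("bar rows", [list(g[r,322:347]) for r in (162,170,178)])
print("bar col", list(g[144:196,334]))
for c in (300,350,380): print("top",c,list(g[122:140,c]),"bot",list(g[198:214,c]))
for r in (140,160,195): print("L",r,list(g[r,264:284]),"R",list(g[r,380:394]))
d=cast(ci,[(272,130),(387,128),(387,205),(277,207)],.01); print(d,d.mean(0))
for a,b in((0,1),(3,2)): v=d[b]-d[a]; print(np.linalg.norm(v),np.degrees(np.arctan2(v[1],v[0])))
v=d[1]-d[2];print(np.linalg.norm(v),np.degrees(np.arctan2(v[1],v[0]))-90)
print("bar",cast(ci,[(334,170)],.024))
```

```text
bar rows [[np.int64(104), np.int64(106), np.int64(104), np.int64(105), np.int64(102), np.int64(100), np.int64(107), np.int64(97), np.int64(85), np.int64(92), np.int64(99), np.int64(103), np.int64(104), np.int64(106), np.int64(106), np.int64(102), np.int64(93), np.int64(91), np.int64(107), np.int64(108), np.int64(107), np.int64(107), np.int64(106), np.int64(107), np.int64(107)], [np.int64(106), np.int64(107), np.int64(106), np.int64(105), np.int64(106), np.int64(108), np.int64(110), np.int64(105), np.int64(103), np.int64(98), np.int64(96), np.int64(103), np.int64(104), np.int64(105), np.int64(105), np.int64(102), np.int64(99), np.int64(99), np.int64(104), np.int64(104), np.int64(98), np.int64(106), np.int64(105), np.int64(105), np.int64(106)], [np.int64(103), np.int64(107), np.int64(107), np.int64(105), np.int64(105), np.int64(103), np.int64(102), np.int64(106), np.int64(98), np.int64(89), np.int64(94), np.int64(104), np.int64(104), np.int64(105), np.int64(106), np.int64(104), np.int64(102), np.int64(101), np.int64(104), np.int64(103), np.int64(101), np.int64(106), np.int64(105), np.i
[... 3512 characters left out ...]
t64(203), np.int64(204), np.int64(207), np.int64(208), np.int64(209), np.int64(209), np.int64(207), np.int64(194), np.int64(176), np.int64(183), np.int64(183), np.int64(183), np.int64(184), np.int64(182), np.int64(180)] R [np.int64(182), np.int64(180), np.int64(181), np.int64(180), np.int64(181), np.int64(177), np.int64(185), np.int64(205), np.int64(211), np.int64(210), np.int64(208), np.int64(210), np.int64(208), np.int64(209)]
[[0.4285 0.2561 0.01  ]
 [0.5376 0.1687 0.01  ]
 [0.4797 0.0893 0.01  ]
 [0.3671 0.179  0.01  ]] [0.4532 0.1733 0.01  ]
0.13980413140290465 -38.685523418834606
0.14396556237204175 -38.56443961977888
0.09826592280566192 -36.086109791013286
bar [[0.4568 0.172  0.024 ]]
```

```bash
python3 -m jog '{"slide":[[-3.4,5.8,0],[-3.4,5.8,0],[-3.4,5.8,0],[-3.4,5.8,0],[-3.4,5.8,0],[-3.4,5.8,0],[-3.4,5.8,0],[-3.4,5.8,0],[-3.4,5.8,0],[-3.4,5.8,0]],"twist":[[0,0,-8.4],[0,0,-8.4],[0,0,-8.4],[0,0,-8.4],[0,0,-8.4],[0,0,-8.4],[0,0,-8.4],[0,0,-8.4],[0,0,-8.4],[0,0,-8.4]],"grip":[1,1,1,1,1,1,1,1,1,1]}'
python3 - <<'E'
from h import *
print(arm.state()['q'],arm.state()["joint_velocities"])
ci=arm.camera_info("wrist"); im=arm.grab_frame("wrist")[:,:,::-1]; cv2.imwrite("pics/w2.png",im)
import pickle; pickle.dump(ci,open("w2.pkl","wb")); togo([.4524,-.3082,.18],2.5)
E
```

```text
time_s: 2.65
eef_pos: [0.5312, -0.0798, 0.2223]
ee_rot: [-0.0, 0.694, 0.72, -0.0]
force: [0.0, 0.7, 0.3]
finger_gap: 0.0869
grip_force: 0.0
[-0.5335  0.0823  0.6735  1.7533 -0.0526  1.3248  0.1891] [-0.0263 -0.0141 -0.0457  0.0167 -0.0095  0.0035 -0.0105]
slide [-5.669 -2.199  1.055] twist [-0.008 -0.007 -0.036] t 2.7
```

View pics/w2.png

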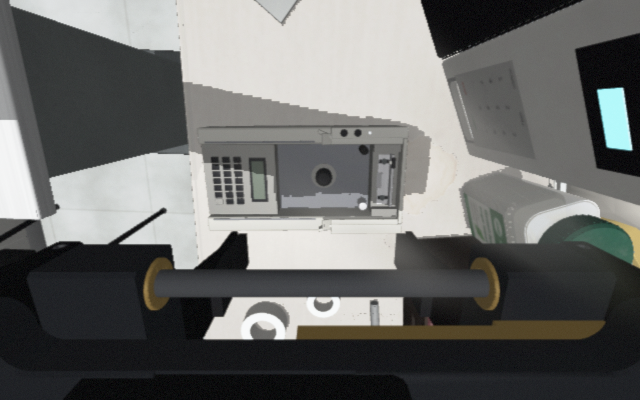

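The hub is at (323,176), the posts are at (363,149) and (362,206), and the keyboard is at the left. The latch plate is at (385,177).

Run:
```python
from h import *
import pickle
ci=pickle.load(open("w2.pkl","rb")); im=cv2.imread("pics/w2.png");g=cv2.cvtColor(im,cv2.COLOR_BGR2GRAY)
c=im[115:240,190:415]; cv2.imwrite("pics/crop2.png",cv2.resize(c,None,fx=3.5,fy=3.5,interpolation=cv2.INTER_CUBIC))
m=np.zeros_like(g); m[158:196,305:342]=(g[158:196,305:342]<60)*255
k=max(cv2.findContours(m,cv2.RETR_EXTERNAL,cv2.CHAIN_APPROX_NONE)[0],key=cv2.contourArea)
print(cv2.minEnclosingCircle(k),cv2.boundingRect(k)); 
print("hub",cast(ci,[cv2.minEnclosingCircle(k)[0]],.025))
```

```text
((323.32177734375, 176.43069458007812), 8.596206665039062) (316, 168, 16, 18)
hub [[ 0.5334 -0.0775  0.025 ]]
```

View pics/crop2.png

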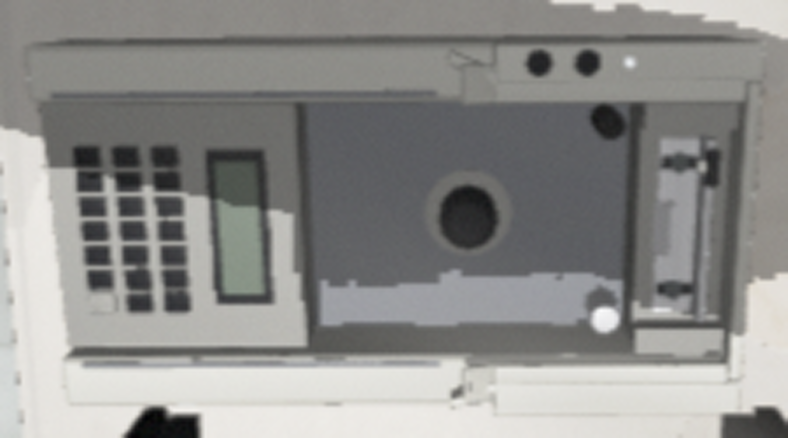

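Run:
```python
from h import *
import pickle
ci=pickle.load(open("w2.pkl","rb"))
P=lambda pts,z: cast(ci,[(190+x/3.5,115+y/3.5) for x,y in pts],z)
def hd(a,b,z):
    d=P([a,b],z);v=d[1]-d[0];print(d[:,:2].ravel(),np.linalg.norm(v),"heading",np.degrees(np.arctan2(v[1],v[0])))
hd((30,45),(760,42),.052);hd((70,402),(742,412),.052);hd((40,100),(742,100),.043);hd((72,350),(725,360),.043)
hd((304,104),(313,348),.034) # bay rear wall, heading-90
hd((320,323),(600,323),.01)
print("hub",P([(468,217)],.026))
top=arm.camera_info("top"); print("top hub",cast(top,[(235+459/3.8,165+168/3.8)],.026))
```

```text
[ 0.3965 -0.0233  0.6211 -0.0141] 0.2248512036853415 heading 2.359617982060356
[ 0.4007 -0.1415  0.6296 -0.1366] 0.22886802586875465 heading 1.2220336554792843
[ 0.3948 -0.0411  0.62   -0.0327] 0.22542229553704313 heading 2.131789593446294
[ 0.3993 -0.126   0.6242 -0.1213] 0.22500489017658065 heading 1.2078646041886845
[ 0.4782 -0.0402  0.481  -0.1254] 0.08521953068987126 heading -88.13875444761915
[ 0.4804 -0.1239  0.5852 -0.12  ] 0.10485299221626938 heading 2.1377535207864162
hub [[ 0.5339 -0.0779  0.026 ]]
top hub [[ 0.5308 -0.0807  0.026 ]]
```

```bash
python3 -m jog '{"slide":[[-5.6,-2.2,0],[-5.6,-2.2,0],[-5.6,-2.2,0],[-5.6,-2.2,0],[-5.6,-2.2,0],[-5.6,-2.2,0],[-5.6,-2.2,0],[-5.6,-2.2,1],[-5.6,-2.2,1],[-5.6,-2.2,1]],"twist":[[0,0,0],[0,0,0],[0,0,0],[0,0,0],[0,0,0],[0,0,0],[0,0,0],[0,0,0],[0,0,0],[0,0,0]],"grip":[1,1,1,1,1,1,1,1,1,1]}'
python3 - <<'E'
from h import *
s=arm.state();print(s['q'],s['eef_pos'])
ci=arm.camera_info("wrist"); im=arm.grab_frame("wrist")[:,:,::-1]; cv2.imwrite("pics/w3.png",im)
import pickle; pickle.dump(ci,open("w3.pkl","wb"))
g=cv2.cvtColor(im,cv2.COLOR_BGR2GRAY); p=project(ci,[.452,-.308,.026])[0];print(p)
for th in (120,160,200,220,235):
    m=(g>th).astype(np.uint8)*255; m[:, :]=m
    for k in cv2.findContours(m,cv2.RETR_CCOMP,cv2.CHAIN_APPROX_NONE)[0]:
        (x,y),r=cv2.minEnclosingCircle(k)
        if 8<r<60 and np.hypot(x-p[0],y-p[1])<40 and cv2.contourArea(k)>.7*3.14*r*r: print(th,round(x,1),round(y,1),round(r,1),cast(ci,(x,y),.026)[0])
E
```

```text
time_s: 3.53
eef_pos: [0.452, -0.3032, 0.1811]
ee_rot: [-0.002, 0.692, 0.722, -0.0]
force: [0.3, 0.5, 1.3]
finger_gap: 0.087
grip_force: 0.0
[-0.2473  0.1583  0.8726  1.7942 -0.1274  1.2523  0.7029] [ 0.452  -0.3032  0.1811]
[321.7567 191.2734]
```

View pics/w3.png

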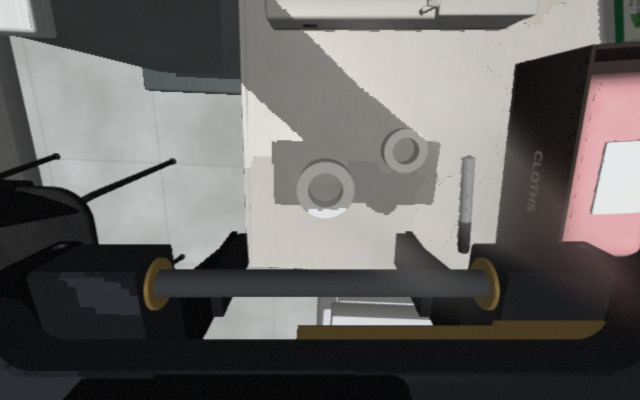

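```bash
cat >> h.py <<'E'
def circles(g,x0,x1,y0,y1,r0,r1,k=8,p2=18):
    r=cv2.resize(g[y0:y1,x0:x1],None,fx=k,fy=k,interpolation=cv2.INTER_CUBIC)
    c=cv2.HoughCircles(r,cv2.HOUGH_GRADIENT,1,10*k,param1=120,param2=p2,minRadius=int(r0*k),maxRadius=int(r1*k))
    return [] if c is None else (c[0]+[.5,.5,0])/k+[x0-.5,y0-.5,0]
E
python3 - <<'E'
from h import *
import pickle
ci=pickle.load(open("w3.pkl","rb")); g=cv2.imread("pics/w3.png",0)
for r in ((10,20),(22,32)):
    for c in circles(g,285,370,150,225,*r)[:4]: print(r,c,cast(ci,[c[:2]],.026)[0])
d=np.linalg.norm(ci["position"]-np.array([.452,-.308,.026])); print("px per 32mm",.032*300/d,.013*300/d)
print("col profile",g[187,290:362]); print(g[155:225,326])
s=arm.state(); print("TCP px",project(ci,s["eef_pos"]))
E
```

```text
px per 32mm 29.256407963578653 11.885415735203829
col profile [123 124 125 124 123 126 134 150 153 156 154 154 154 153 153 155 152 148
 130 114 122 123 122 123 122 122 123 120 124 122 123 121 122 122 123 121
 121 122 120 121 119 120 121 120 118 119 118 120 120 119 114 104 112 142
 152 153 153 154 154 153 153 153 153 150 136 119 118 117 117 118 117 116]
[127 125 122 104  94  93 105 139 151 154 152 152 153 153 152 153 152 152
 135 128 127 124 126 125 128 126 126 125 123 121 120 121 121 122 122 121
 122 123 122 125 125 125 124 123 125 122 109 106 108 109 110 112 132 160
 218 224 226 226 225 225 226 226 223 200 192 192 190 191 193 192]
TCP px [[323.2873 252.8368]]
```

Run:
```python
from h import *
import pickle
ci=pickle.load(open("w3.pkl","rb")); p=cast(ci,[(325.3,189.8)],.026)[0]; print(p)
togo([p[0],p[1],.05],2.0); togo([p[0],p[1],.005],2.0)
```

```text
[ 0.4558 -0.3062  0.026 ]
slide [-0.058  0.071  3.316] twist [-0.012 -0.013  0.094] t 3.5833
slide [-0.059  0.072  4.441] twist [-0.012 -0.013  0.094] t 3.5833
```

```bash
python3 -m jog '{"slide":[[-0.08,0.03,1],[-0.08,0.03,2],[-0.08,0.03,2.8],[-0.08,0.03,3.3],[-0.08,0.03,3.7],[-0.08,0.03,4.1],[-0.08,0.03,4.4],[-0.08,0.03,4.4],[-0.08,0.03,4.4],[-0.08,0.03,4.4]],"twist":[[0,0,0.1],[0,0,0.1],[0,0,0.1],[0,0,0.1],[0,0,0.1],[0,0,0.1],[0,0,0.1],[0,0,0.1],[0,0,0.1],[0,0,0.1]],"grip":[1,1,1,1,1,1,1,1,1,1]}'
python3 -m jog '{"slide":[[0,0,0],[0,0,0],[0,0,0],[0,0,0],[0,0,0],[0,0,0],[0,0,0],[0,0,0]],"twist":[[0,0,0],[0,0,0],[0,0,0],[0,0,0],[0,0,0],[0,0,0],[0,0,0],[0,0,0]],"grip":[0.3,0.3,0.3,0.3,0.3,0.3,0.3,0.3]}'
```

```text
time_s: 4.42
eef_pos: [0.4551, -0.3095, 0.0079]
ee_rot: [0.001, 0.696, 0.718, 0.0]
force: [0.3, -0.6, -0.0]
finger_gap: 0.087
grip_force: 0.0
time_s: 5.08
eef_pos: [0.4541, -0.3093, 0.0069]
ee_rot: [0.0, 0.696, 0.718, 0.0]
force: [-0.4, 0.2, 3.9]
finger_gap: 0.0631
grip_force: 30.0
```

```bash
python3 -m jog '{"slide":[[0,0,-0.5],[0,0,-1.2],[0,0,-2],[0,0,-2.6],[0,0,-3],[0,0,-3],[0,0,-3],[0,0,-3]],"twist":[[0,0,0],[0,0,0],[0,0,0],[0,0,0],[0,0,0],[0,0,0],[0,0,0],[0,0,0]],"grip":[0.3,0.3,0.3,0.3,0.3,0.3,0.3,0.3]}'
python3 - <<'E'
from h import *
import pickle
s=arm.state(); ci=arm.camera_info("wrist"); im=arm.grab_frame("wrist")[:,:,::-1]; cv2.imwrite("pics/w4.png",im); pickle.dump((ci,s),open("w4.pkl","wb"))
print(s["eef_pos"],project(ci,s["eef_pos"]+[0,0,.019])); togo([.5325,-.0795,.13],1.9)
cv2.imwrite("pics/c4.png",cv2.resize(im[170:320,210:430],None,fx=3.5,fy=3.5,interpolation=cv2.INTER_CUBIC))
E
```

```text
time_s: 5.75
eef_pos: [0.453, -0.3086, 0.1253]
ee_rot: [-0.001, 0.696, 0.718, -0.0]
force: [0.3, -0.1, -1.0]
finger_gap: 0.0632
grip_force: 30.0
[ 0.453  -0.3086  0.1253] [[321.5485 266.1173]]
slide [ 5.659  2.172 -0.124] twist [-0.027 -0.013 -0.017] t 5.8
```

View pics/c4.png

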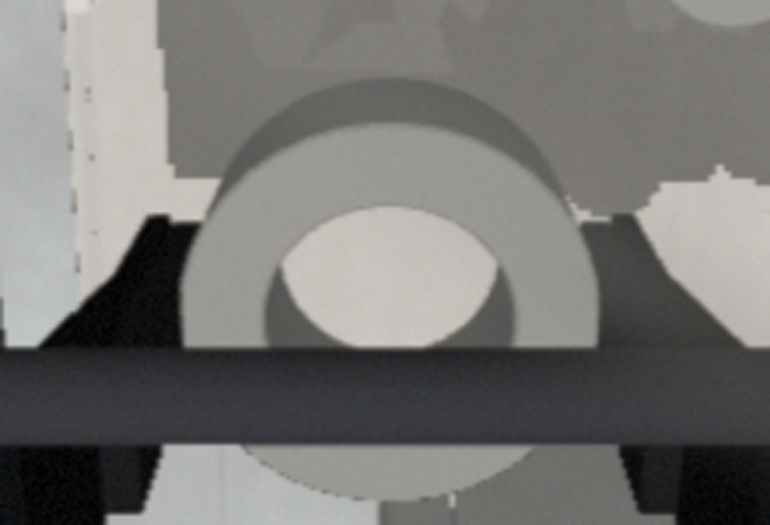

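The roll is held centred between the fingers, its column at 321.4 against a projected TCP column of 321.5. I'll move beside the label maker and measure the hub from closer in.

```bash
python3 -m jog '{"slide":[[1,0.5,-0.2],[2,1.1,-0.2],[3,1.7,-0.2],[3.7,2.2,-0.2],[3.9,2.2,-0.2],[3.9,2.2,-0.2],[3.9,2.2,-0.2],[3.9,2.2,-0.2]],"twist":[[0,0,0],[0,0,0],[0,0,0],[0,0,0],[0,0,0],[0,0,0],[0,0,0],[0,0,0]],"grip":[0.3,0.3,0.3,0.3,0.3,0.3,0.3,0.3]}'
python3 - <<'E'
from h import *
import pickle
c4,s4=pickle.load(open("w4.pkl","rb")); d=cast(c4,[(321.4,204.9),(321.4,312.9)],s4["eef_pos"][2]-.0069+.026); print(d, "roll-TCP",d.mean(0)-s4["eef_pos"])
s=arm.state(); ci=arm.camera_info("wrist"); im=arm.grab_frame("wrist")[:,:,::-1]; cv2.imwrite("pics/w5.png",im); pickle.dump((ci,s),open("w5.pkl","wb"))
g=cv2.cvtColor(im,cv2.COLOR_BGR2GRAY); p=project(ci,[.5325,-.0795,.025])[0]; print(s["eef_pos"],p)
x,y=p.astype(int); m=np.zeros_like(g); m[y-22:y+22,x-22:x+22]=(g[y-22:y+22,x-22:x+22]<55)*255
for k in cv2.findContours(m,cv2.RETR_EXTERNAL,cv2.CHAIN_APPROX_NONE)[0]:
    if cv2.contourArea(k)>30: print(cv2.minEnclosingCircle(k),cv2.boundingRect(k))
print(g[y-24:y+24:3,x-24:x+24:2])
E
```

```text
time_s: 6.47
eef_pos: [0.5355, -0.152, 0.1336]
ee_rot: [-0.0, 0.697, 0.718, -0.001]
force: [-0.5, 0.3, -0.9]
finger_gap: 0.0633
grip_force: 30.0
[[ 0.4518 -0.2744  0.1444]
 [ 0.4538 -0.3377  0.1444]] roll-TCP [-0.0002  0.0025  0.0191]
[ 0.5355 -0.152   0.1336] [320.6913 118.5991]
((321.6436462402344, 118.350830078125), 11.654722213745117) (311, 107, 23, 24)
[[101 102 101 102 103 102 102 105 101 103 103 103 103 106 123 128 184 186
  184 186 185 184 185 184]
 [103 102 100 102 101 103 103 100 104 103 102 102 103 103 103 104 105 104
  143 186 184 183 183 184]
 [103 102 102 102 102 102 101 102 103 103 104 112 112 114 111 109 105 104
  103 105 104 139 179 178]
 [103 100 104 103 101 103 103 103 110 120 123 122 123 121 121 122 123 121
  114 105 102 103 103 103]
 [100 102 102 102 102 101 106 119 121 122 121 118  93  67 104 118 120 122
  123 119 105 105 105 105]
 [100 102 102 100 102 104 118 121 122 101  32  20  23  23  19  20  33  96
  123 122 119 103 105 104]
 [102 100 102 102 102 116 119 120  71  23  27  35  39  40  40  34  24  23
   86 123 124 116 104 105]
 [100 101 102 104 102 120 120 108
[... 176 characters left out ...]
02  99 100 103 120 121 104  27  23  36  38  40  38  39  36  40  26
   31 116 122 118 106 103]
 [100 102 101 102 101 112 122 120  59  18  28  37  40  38  38  37  26  22
   68 120 123 114 103 103]
 [100 101 103 101 100 102 116 121 118  75  23  23  21  25  21  21  26  88
  121 123 116 105 101 103]
 [102 100 101 101 101 102 103 115 121 121 114 104  79  49  80 110 118 121
  122 114 103 103 104 104]
 [100 101 100 102 102 101 102 102 107 116 121 121 122 121 121 122 122 114
  106 101 103 101 103 103]
 [100  99 100 102 102 102 101 100 100 102 103 104 104 105 105 107 102 101
  103 102 103 103 102 104]
 [101 100 102 102 102 102 102 102 100 102 102 101 103 103 102 103 102 103
  102 104 101 103 102 104]]
```

Run:
```python
from h import *
import pickle
ci,s=pickle.load(open("w5.pkl","rb")); h=cast(ci,[(321.6,118.4)],.022)[0]; print(h)
togo([h[0]+.0002,h[1]-.0025,.09],1.9)
```

```text
[ 0.5333 -0.0794  0.022 ]
slide [1.766 0.002 1.095] twist [-0.018  0.008 -0.052] t 6.5167
```

```bash
python3 -m jog '{"slide":[[0.8,0,0],[1.5,0,0],[1.77,0,0],[1.77,0,0.5],[1.77,0,1.1],[1.77,0,1.7],[1.77,0,2.1],[1.77,0,2.1],[1.77,0,2.1],[1.77,0,2.1]],"twist":[[0,0,0],[0,0,0],[0,0,0],[0,0,0],[0,0,0],[0,0,0],[0,0,0],[0,0,0],[0,0,0],[0,0,0]],"grip":[0.3,0.3,0.3,0.3,0.3,0.3,0.3,0.3,0.3,0.3]}'
python3 -c "
from h import *
togo([.5335,-.0819,.018],1.9)"
```

```text
time_s: 7.35
eef_pos: [0.5352, -0.081, 0.0516]
ee_rot: [0.001, 0.696, 0.718, 0.0]
force: [0.1, -0.1, -0.5]
finger_gap: 0.0634
grip_force: 30.0
slide [-0.021 -0.044  0.841] twist [ 0.018  0.005 -0.038] t 7.35
```

```bash
python3 -m jog '{"slide":[[-0.02,-0.05,0.1],[-0.02,-0.05,0.25],[-0.02,-0.05,0.4],[-0.02,-0.05,0.5],[-0.02,-0.05,0.6],[-0.02,-0.05,0.6],[-0.02,-0.05,0.6]],"twist":[[0,0,0],[0,0,0],[0,0,0],[0,0,0],[0,0,0],[0,0,0],[0,0,0]],"grip":[0.3,0.3,0.3,0.3,0.3,0.3,0.3]}'
python3 -m jog '{"slide":[[0,0,0.1],[0,0,0.15],[0,0,0.2],[0,0,0.22],[0,0,0.22]],"twist":[[0,0,0],[0,0,0],[0,0,0],[0,0,0],[0,0,0]],"grip":[0.3,0.3,0.3,0.3,0.3]}'
```

```text
time_s: 7.93
eef_pos: [0.5324, -0.0806, 0.0262]
ee_rot: [-0.0, 0.696, 0.718, -0.0]
force: [-0.6, -0.6, -0.6]
finger_gap: 0.0629
grip_force: 30.0
time_s: 8.35
eef_pos: [0.5324, -0.0806, 0.0175]
ee_rot: [-0.0, 0.696, 0.718, -0.0]
force: [-0.1, 0.5, -1.9]
finger_gap: 0.063
grip_force: 30.0
```

```bash
python3 -m jog '{"slide":[[0,0,0.015],[0,0,0.015],[0,0,0.015],[0,0,0.015],[0,0,0.015],[0,0,-0.4],[0,0,-1],[0,0,-2],[0,0,-3],[0,0,-3.5]],"twist":[[0,0,0],[0,0,0],[0,0,0],[0,0,0],[0,0,0],[0,0,0],[0,0,0],[0,0,0],[0,0,0],[0,0,0]],"grip":[0.3,0.64,0.64,0.64,0.64,0.64,0.64,0.64,0.64,0.64]}'
python3 -m jog '{"slide":[[0,0,-0.5],[0,0,-1.3],[0,0,-1.3],[0,0,-1.3]],"twist":[[0,0,0],[0,0,0],[0,0,0],[0,0,0]],"grip":[1,1,1,1]}'
python3 - <<'E'
from h import *
import pickle
s=arm.state(); ci=arm.camera_info("wrist"); im=arm.grab_frame("wrist")[:,:,::-1]; cv2.imwrite("pics/w6.png",im); pickle.dump((ci,s),open("w6.pkl","wb"))
print(s["eef_pos"],project(ci,[[.5333,-.0794,.027],[.5333,-.0794,.036]])); cv2.imwrite("pics/c6.png",cv2.resize(im[115:240,190:415],None,fx=3.5,fy=3.5,interpolation=cv2.INTER_CUBIC))
togo([.457,.169,.14],-38.2)
E
```

```text
time_s: 9.18
eef_pos: [0.5346, -0.0813, 0.1624]
ee_rot: [0.002, 0.696, 0.718, 0.002]
force: [2.0, -0.3, -0.0]
finger_gap: 0.0715
grip_force: 0.0
time_s: 9.52
eef_pos: [0.5338, -0.0808, 0.2116]
ee_rot: [0.001, 0.696, 0.718, 0.002]
force: [-0.6, -0.8, -0.5]
finger_gap: 0.085
grip_force: 0.0
[ 0.5338 -0.0808  0.2116] [[320.3083 179.5368]
 [320.3207 181.2501]]
slide [ 6.295 -1.698  1.752] twist [ 0.009 -0.01   8.002] t 9.5667
```

View pics/c6.png

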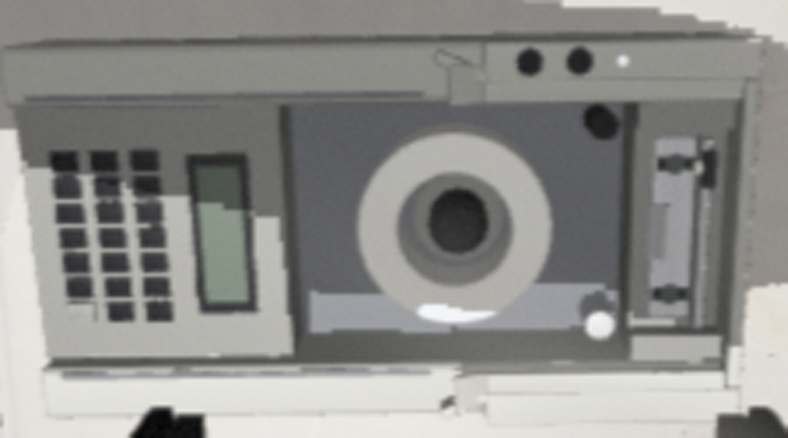

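The roll's ring centre (455,227 in the crop) surrounds the hub top (457,220). The offset matches the parallax for a seated roll, so it lies on the hub.

Run:
```python
from h import *
import pickle
ci,s=pickle.load(open("w6.pkl","rb"))
P=lambda pts,z: cast(ci,[(190+x/3.5,115+y/3.5) for x,y in pts],z)
print("roll",P([(455,227)],.036),"hub",P([(457.5,220)],.026))
for z in (.02,.03,.04):
    d=P([(600,323),(600,121)],z); v=d[1]-d[0]; print(z,d[:,:2],np.linalg.norm(v),np.degrees(np.arctan2(v[1],v[0]))-90)
for a,b,z in (((10,103),(745,102),.043),((8,46),(755,40),.052),((46,365),(730,372),.043),((46,412),(740,420),.052),((292,104),(296,355),.034),((633,104),(636,330),.043)):
    d=P([a,b],z);v=d[1]-d[0];print(d[:,:2].ravel(),np.linalg.norm(v),np.degrees(np.arctan2(v[1],v[0])))
d=P([(700,140),(706,315)],.045);print(d,)
```

```text
roll [[ 0.5329 -0.0778  0.036 ]] hub [[ 0.5337 -0.0776  0.026 ]]
0.02 [[ 0.5853 -0.1146]
 [ 0.5804 -0.0436]] 0.07110749174848706 3.9488268037873553
0.03 [[ 0.5838 -0.1114]
 [ 0.579  -0.0425]] 0.06909699991005407 3.948826803787327
0.04 [[ 0.5822 -0.1082]
 [ 0.5776 -0.0413]] 0.06708650807162107 3.948826803787327
[ 0.3934 -0.0409  0.622  -0.0337] 0.22864409287370763 1.8206084159073734
[ 0.3981 -0.023   0.6205 -0.0145] 0.22256519941618846 2.204904241396774
[ 0.3976 -0.1274  0.6266 -0.1232] 0.22900747761466705 1.0537286798543788
[ 0.3999 -0.1405  0.6291 -0.1367] 0.22916857810331265 0.9523634469392175
[ 0.4796 -0.0396  0.4798 -0.1247] 0.08510698806326265 -89.88811355690835
[ 0.5871 -0.0353  0.5939 -0.1093] 0.07428564882057986 -84.77425478881217
[[ 0.6086 -0.0456  0.045 ]
 [ 0.6161 -0.1028  0.045 ]]
```

```bash
python3 -m jog '{"slide":[[1,-0.3,0],[2,-0.6,0],[3,-0.9,0],[4,-1.2,0],[5,-1.5,0],[6,-1.7,0.5],[6.3,-1.7,1],[6.3,-1.7,1.5],[6.3,-1.7,1.5],[6.3,-1.7,1.5]],"twist":[[0,0,1],[0,0,2],[0,0,3],[0,0,4],[0,0,5],[0,0,6],[0,0,7],[0,0,8],[0,0,8],[0,0,8]],"grip":[1,1,1,1,1,1,1,1,1,1]}'
python3 - <<'E'
from h import *
import pickle
s=arm.state(); ci=arm.camera_info("wrist"); im=arm.grab_frame("wrist")[:,:,::-1]; cv2.imwrite("pics/w7.png",im); pickle.dump((ci,s),open("w7.pkl","wb"))
print(s["eef_pos"],project(ci,[.457,.170,.024])); cv2.imwrite("pics/c7.png",cv2.resize(im[110:270,210:430],None,fx=3.5,fy=3.5,interpolation=cv2.INTER_CUBIC))
E
```

```text
time_s: 10.4
eef_pos: [0.4553, 0.1679, 0.148]
ee_rot: [0.001, 0.899, 0.438, -0.002]
force: [-1.0, -0.0, 0.6]
finger_gap: 0.087
grip_force: 0.0
[0.4553 0.1679 0.148 ] [[322.3634 190.6934]]
```

View pics/c7.png

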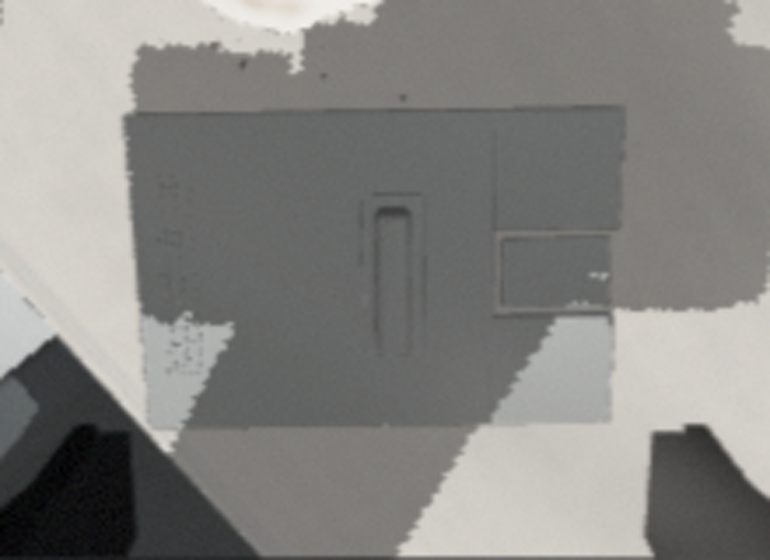

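Run:
```python
from h import *
import pickle
ci,s=pickle.load(open("w7.pkl","rb"))
P=lambda pts,z: cast(ci,[(210+x/3.5,110+y/3.5) for x,y in pts],z)
d=P([(123,115),(625,107),(612,420),(150,430)],.01);print(d[:,:2])
for a,b,o in((0,1,0),(3,2,0),(2,1,90),(3,0,90)):
    v=d[b]-d[a];print(np.linalg.norm(v),np.degrees(np.arctan2(v[1],v[0]))-o)
a=np.radians(-38); print("origin from plate",d.mean(0)[:2]+.005*np.array([np.cos(a),np.sin(a)]))
b=P([(393.5,209),(393.5,355)],.024);print("bar",b,b.mean(0),np.linalg.norm(b[1]-b[0]))
togo([*b.mean(0)[:2],.004],-38)
```

```text
[[0.4249 0.2525]
 [0.5374 0.167 ]
 [0.4806 0.0911]
 [0.3667 0.1762]]
0.14133455582062013 -37.20258214368888
0.14219389025028206 -36.752341724500546
0.09481969466507624 -36.808839547435895
0.09593504456055323 -37.32402307563861
origin from plate [0.4563 0.1686]
bar [[0.47   0.1865 0.024 ]
 [0.4437 0.153  0.024 ]] [0.4569 0.1697 0.024 ] 0.042538003422685614
slide [ 0.045 -0.022  3.635] twist [-0.001  0.02  -0.028] t 10.45
```

```bash
python3 -m jog '{"slide":[[0.04,-0.02,0.8],[0.04,-0.02,1.7],[0.04,-0.02,2.4],[0.04,-0.02,2.8],[0.04,-0.02,3.1],[0.04,-0.02,3.25],[0.04,-0.02,3.35],[0.04,-0.02,3.35],[0.04,-0.02,3.35]],"twist":[[0,0,-0.22],[0,0,-0.22],[0,0,-0.22],[0,0,-0.22],[0,0,-0.22],[0,0,-0.22],[0,0,-0.22],[0,0,-0.22],[0,0,-0.22]],"grip":[0.5,0.5,0.5,0.5,0.5,0.5,0.5,0.5,0.5]}'
python3 -c "
from h import *
togo([.4566,.1692,.0115],-37)"
```

```text
time_s: 11.2
eef_pos: [0.458, 0.171, 0.0168]
ee_rot: [-0.0, 0.895, 0.445, 0.001]
force: [-0.5, 0.5, 0.8]
finger_gap: 0.0651
grip_force: 0.0
slide [-0.057 -0.002  0.133] twist [ 0.008 -0.02  -0.021] t 11.2
```

```bash
python3 -m jog '{"slide":[[-0.03,0,0.1],[-0.03,0,0.1],[-0.03,0,0.1]],"twist":[[0,0,0],[0,0,0],[0,0,0]],"grip":[0.5,0.5,0.5]}'
python3 -m jog '{"slide":[[0,0,0],[0,0,0],[0,0,0],[0,0,0],[0,0,0],[0,0,0],[0,0,0],[0,0,0],[0,0,0]],"twist":[[0,0,0],[0,0,0],[0,0,0],[0,0,0],[0,0,0],[0,0,0],[0,0,0],[0,0,0],[0,0,0]],"grip":[-1,-1,-1,-1,-1,-1,-1,-1,-1]}'
```

```text
time_s: 11.45
eef_pos: [0.4564, 0.17, 0.0121]
ee_rot: [-0.0, 0.895, 0.445, 0.0]
force: [0.7, 0.4, 0.1]
finger_gap: 0.0654
grip_force: 0.0
time_s: 12.2
eef_pos: [0.4563, 0.1699, 0.0118]
ee_rot: [-0.0, 0.895, 0.445, 0.0]
force: [-0.3, -0.7, 0.1]
finger_gap: 0.0133
grip_force: 0.0
```

```bash
python3 -m jog '{"slide":[[0,0,0],[0,0,0],[0,0,0],[0,0,0]],"twist":[[0,0,0],[0,0,0],[0,0,0],[0,0,0]],"grip":[-1,-1,-1,-1]}'
python3 -m jog '{"slide":[[0,0,-0.3],[0,0,-0.9],[0,0,-1.6],[0,0,-2.2],[0,0,-2.5],[0,0,-2.5],[0,0,-2.5],[0,0,-2.5]],"twist":[[0,0,0],[0,0,0],[0,0,0],[0,0,0],[0,0,0],[0,0,0],[0,0,0],[0,0,0]],"grip":[-1,-1,-1,-1,-1,-1,-1,-1]}'
python3 - <<'E'
from h import *
import pickle
s=arm.state(); ci=arm.camera_info("wrist"); im=arm.grab_frame("wrist")[:,:,::-1]; cv2.imwrite("pics/w8.png",im); pickle.dump((ci,s),open("w8.pkl","wb"))
print(s["eef_pos"],project(ci,s["eef_pos"])); a=np.radians(1.7)
h=np.array([.5333,-.079]); o=h-.03*np.array([np.cos(a),np.sin(a)]); print("LM origin",o)
for x in (-.055,): togo([*(o+x*np.array([np.cos(a),np.sin(a)])),.11],1.7)
E
```

```text
time_s: 12.53
eef_pos: [0.4564, 0.1699, 0.0118]
ee_rot: [0.0, 0.895, 0.445, 0.0]
force: [-0.3, -0.1, -0.5]
finger_gap: 0.0099
grip_force: 30.0
time_s: 13.2
eef_pos: [0.4554, 0.1696, 0.1105]
ee_rot: [0.0, 0.895, 0.446, -0.001]
force: [-1.1, 0.4, -1.8]
finger_gap: 0.0098
grip_force: 30.0
[0.4554 0.1696 0.1105] [[322.8691 249.5806]]
LM origin [ 0.5033 -0.0799]
slide [-5.108  3.647  0.016] twist [-0.021  0.023 -7.758] t 13.25
```

View pics/w8.png

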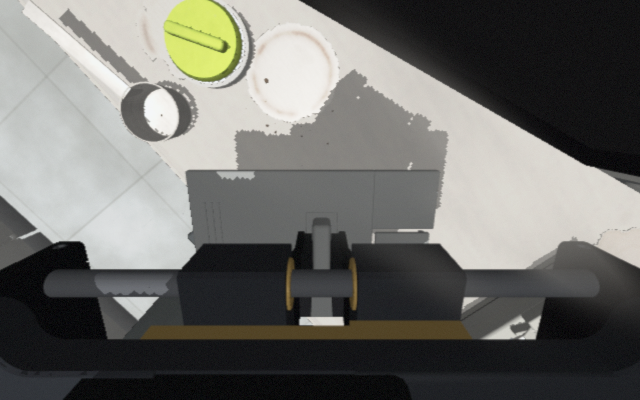

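The lifted cover is level in the view, with its far edge along row 170 from (188,170) to (440,170). It is held square. From here on I'll go by numbers only, as my picture views are used up.

Run:
```python
from h import *
import pickle
ci,s=pickle.load(open("w8.pkl","rb")); T=rot(s["ee_rot"]); g=cv2.imread("pics/w8.png",0).astype(int)
rows=[]
for c in (200,280,320,360,400,430):
    col=g[160:182,c]; rows.append((c,160.5+np.argmax(np.abs(np.diff(col))),list(map(int,col[6:16]))))
print([r[:2] for r in rows])
L=[(c,r) for c,r,_ in rows if 165<r<176]
for z in (0,):
    q=T.inv().apply(cast(ci,L,s["eef_pos"][2]-.0018)-s["eef_pos"]); print("edge tool xy",q[:,:2]*1e3)
r=g[200]; print("row200",list(map(int,r[180:200])),list(map(int,r[428:448])))
```

```text
[(200, np.float64(169.5)), (280, np.float64(169.5)), (320, np.float64(169.5)), (360, np.float64(169.5)), (400, np.float64(169.5)), (430, np.float64(169.5))]
edge tool xy [[ 47.7316 -67.9186]
 [ 47.7058 -23.7152]
 [ 47.6929  -1.619 ]
 [ 47.68    20.4734]
 [ 47.6671  42.5622]
 [ 47.6574  59.1264]]
row200 [208, 208, 209, 207, 208, 207, 205, 200, 170, 99, 99, 100, 101, 100, 102, 100, 102, 102, 101, 100] [112, 113, 113, 114, 112, 113, 114, 115, 122, 135, 144, 166, 203, 212, 212, 211, 212, 210, 209, 212]
```

```bash
python3 -m jog '{"slide":[[-0.8,0.6,0],[-1.6,1.2,0],[-2.4,1.8,0],[-3.2,2.4,0],[-4,3,0],[-4.7,3.5,0],[-5.1,3.65,0],[-5.1,3.65,0],[-5.1,3.65,0],[-5.1,3.65,0]],"twist":[[0,0,-1],[0,0,-2],[0,0,-3],[0,0,-4],[0,0,-5],[0,0,-6],[0,0,-7],[0,0,-7.75],[0,0,-7.75],[0,0,-7.75]],"grip":[-1,-1,-1,-1,-1,-1,-1,-1,-1,-1]}'
```

```text
time_s: 14.08
eef_pos: [0.4491, -0.0806, 0.1108]
ee_rot: [-0.001, 0.698, 0.717, -0.001]
force: [-0.2, -0.0, -1.5]
finger_gap: 0.0096
grip_force: 30.0
```

```bash
python3 -m jog '{"slide":[[0,0,0.3],[0,0,0.7],[0,0,1.1],[0,0,1.35],[0,0,1.42],[0,0,1.42],[0,0,1.42]],"twist":[[0,0,0],[0,0,0],[0,0,0],[0,0,0],[0,0,0],[0,0,0],[0,0,0]],"grip":[-1,-1,-1,-1,-1,-1,-1]}'
python3 - <<'E'
from h import *
import pickle
s=arm.state(); ci=arm.camera_info("wrist"); im=arm.grab_frame("wrist")[:,:,::-1]; cv2.imwrite("pics/w9.png",im); pickle.dump((ci,s),open("w9.pkl","wb"))
T=rot(s["ee_rot"]); g=cv2.cvtColor(im,cv2.COLOR_BGR2GRAY).astype(int)
print(s["eef_pos"],s["force"])
for c in (240,320,400):
    print(c,"col 125..185",list(map(int,g[125:185,c])))
for y in (48,49.5,62): print(y,[project(ci,s["eef_pos"]+T.apply([y/1e3,t,z]))[0].round(1) for t,z in ((-.04,.002),(.03,.002))])
E
```

```text
time_s: 14.67
eef_pos: [0.4501, -0.0806, 0.0552]
ee_rot: [0.0, 0.697, 0.717, -0.0]
force: [-0.8, 0.1, -0.7]
finger_gap: 0.0098
grip_force: 30.0
[ 0.4501 -0.0806  0.0552] [-0.8143  0.0887 -0.7283]
240 col 125..185 [145, 145, 145, 144, 143, 144, 144, 144, 143, 145, 144, 145, 143, 145, 146, 144, 134, 84, 88, 91, 91, 91, 95, 113, 128, 134, 138, 144, 148, 146, 148, 146, 146, 147, 146, 146, 145, 148, 144, 147, 144, 146, 145, 143, 125, 92, 105, 116, 115, 117, 114, 116, 116, 116, 115, 115, 116, 116, 116, 117]
320 col 125..185 [146, 147, 148, 148, 145, 149, 147, 147, 148, 145, 147, 147, 146, 147, 144, 119, 79, 82, 88, 89, 89, 98, 117, 128, 133, 138, 144, 146, 146, 146, 145, 146, 146, 146, 144, 144, 146, 146, 145, 144, 147, 143, 144, 142, 124, 93, 106, 119, 121, 120, 122, 122, 122, 120, 120, 121, 122, 120, 122, 119]
400 col 125..185 [228, 228, 228, 229, 228, 198, 191, 185, 158, 148, 148, 148, 148, 143, 109, 86, 91, 95, 95, 91, 104, 122, 130, 136, 141, 145, 147, 145, 144, 146, 146, 147, 146, 145, 146, 147, 145, 144, 145, 144, 145, 144, 145, 143, 126, 94, 107, 120, 124, 123, 123, 122, 124, 124, 124, 123, 124, 124, 122, 124]
48 [array([249.3, 169.7]), array([375.8, 169.6])]
49.5 [array([249.2, 167. ]), array([376. , 166.9])]
62 [array([247.6, 144.1]), array([377.2, 144. ])]
```

Run:
```python
from h import *
import pickle
# signed y of outer edge rel. hub line in w6/w2 (heading 2.2), z .043 and .052, vs now in w9
a=np.radians(2.2); n=np.array([-np.sin(a),np.cos(a)])
c6,_=pickle.load(open("w6.pkl","rb")); g6=cv2.imread("pics/w6.png",0).astype(int); g9=cv2.imread("pics/w9.png",0).astype(int)
c9,s9=pickle.load(open("w9.pkl","rb")); 
hub=cast(c6,[(190+457.5/3.5,115+220/3.5)],.026)[0,:2]
for c in (220,260,300): 
    col=g6[118:150,c]; print(c,list(map(int,col)))
T=rot(s9["ee_rot"])
for z in (.043,.0):
    print(z,"w9 edge tool x", [(c,round(T.inv().apply(cast(c9,[(c,r)],z)[0]-s9["eef_pos"])[0]*1e3,1)) for c,r in ((240,147),(320,146),(400,145.2),(240,151),(320,150),(400,149))] if z else [(c,round(T.inv().apply(cast(c9,[(c,r)],z)[0]-s9["eef_pos"])[0]*1e3,1)) for c,r in ((240,141.3),(320,140),(400,138.8))])
    print("w6 edge rel hub line",[(r,round(float((cast(c6,[(240,r)],z)[0,:2]-hub)@n)*1e3,1)) for r in (124,125,126,127,128,129,130,131)])
```

```text
220 [135, 136, 136, 137, 138, 137, 136, 132, 105, 89, 108, 125, 134, 136, 137, 138, 136, 137, 138, 137, 136, 135, 135, 132, 102, 91, 111, 96, 101, 105, 104, 103]
260 [138, 138, 136, 135, 135, 137, 133, 110, 87, 93, 121, 133, 138, 139, 136, 137, 136, 136, 138, 137, 137, 138, 134, 119, 98, 101, 108, 108, 106, 107, 108, 107]
300 [136, 137, 137, 136, 136, 138, 133, 96, 84, 111, 128, 138, 140, 141, 140, 139, 141, 141, 139, 141, 138, 137, 137, 103, 95, 110, 92, 89, 92, 92, 91, 93]
0.043 w9 edge tool x [(240, np.float64(59.3)), (320, np.float64(59.8)), (400, np.float64(60.2)), (240, np.float64(57.0)), (320, np.float64(57.5)), (400, np.float64(58.1))]
w6 edge rel hub line [(124, 63.2), (125, 62.1), (126, 61.1), (127, 60.0), (128, 59.0), (129, 58.0), (130, 56.9), (131, 55.9)]
0.0 w9 edge tool x [(240, np.float64(58.3)), (320, np.float64(59.2)), (400, np.float64(60.0))]
w6 edge rel hub line [(124, 61.5), (125, 60.3), (126, 59.2), (127, 58.0), (128, 56.8), (129, 55.6), (130, 54.4), (131, 53.3)]
```

```bash
python3 -m jog '{"slide":[[0,0,0.06],[0,0,0.1],[0,0,0.13],[0,0,0.13],[0,0,0.13]],"twist":[[0,0,-0.12],[0,0,-0.12],[0,0,-0.12],[0,0,-0.12],[0,0,-0.12]],"grip":[-1,-1,-1,-1,-1]}'
python3 -m jog '{"slide":[[0,0,0.02],[0,0,0.02],[0,0,0.02]],"twist":[[0,0,0],[0,0,0],[0,0,0]],"grip":[-1,-1,-1]}'
python3 -c "
from h import *
togo([.4501,-.0806,.0488],2.2); print(arm.state()['moment'])"
```

```text
time_s: 15.13
eef_pos: [0.4497, -0.0809, 0.0498]
ee_rot: [-0.0, 0.693, 0.721, 0.0]
force: [0.9, 0.0, -2.0]
finger_gap: 0.0098
grip_force: 30.0
time_s: 15.38
eef_pos: [0.4497, -0.0808, 0.049]
ee_rot: [-0.0, 0.693, 0.721, 0.0]
force: [-0.5, -0.2, -1.1]
finger_gap: 0.0099
grip_force: 30.0
slide [0.005 0.01  0.004] twist [ 0.    -0.001  0.011] t 15.3833
[ 0.0013  0.0446 -0.0641]
```

```bash
python3 -m jog '{"slide":[[0,0.1,0],[0,0.2,0],[0,0.3,0],[0,0.4,0],[0,0.4,0],[0,0.4,0]],"twist":[[0,0,0],[0,0,0],[0,0,0],[0,0,0],[0,0,0],[0,0,0]],"grip":[-1,-1,-1,-1,-1,-1]}'
python3 -m jog '{"slide":[[0,0.08,0],[0,0.16,0],[0,0.24,0],[0,0.3,0],[0,0.3,0],[0,0.3,0]],"twist":[[0,0,0],[0,0,0],[0,0,0],[0,0,0],[0,0,0],[0,0,0]],"grip":[-1,-1,-1,-1,-1,-1]}'
python3 -c "
from h import *
togo([.4501,-.0806,.0488],2.2); print(arm.state()['moment'])"
```

```text
time_s: 15.88
eef_pos: [0.4659, -0.0804, 0.0489]
ee_rot: [0.0, 0.693, 0.721, -0.0]
force: [-0.4, -0.3, -1.8]
finger_gap: 0.0096
grip_force: 30.0
time_s: 16.38
eef_pos: [0.4778, -0.0798, 0.0489]
ee_rot: [0.0, 0.693, 0.721, -0.0]
force: [0.1, -0.2, -1.3]
finger_gap: 0.0098
grip_force: 30.0
slide [ 0.007 -0.693  0.003] twist [-0.001  0.002  0.011] t 16.3833
[-0.0724  0.0642  0.0462]
```

```bash
python3 -m jog '{"slide":[[0,0.1,0],[0,0.2,0],[0,0.3,0],[0,0.4,0],[0,0.5,0],[0,0.6,0],[0,0.6,0],[0,0.6,0]],"twist":[[0,0,0],[0,0,0],[0,0,0],[0,0,0],[0,0,0],[0,0,0],[0,0,0],[0,0,0]],"grip":[-1,-1,-1,-1,-1,-1,-1,-1]}'
python3 -c "
from h import *
togo([.4501,-.0806,.0488],2.2); print(arm.state()['moment'])"
```

```text
time_s: 17.05
eef_pos: [0.5018, -0.0789, 0.0489]
ee_rot: [0.0, 0.693, 0.721, -0.0]
force: [0.6, 0.4, -1.2]
finger_gap: 0.0094
grip_force: 30.0
slide [ 0.008 -1.294  0.003] twist [-0.002  0.003  0.012] t 17.05
[-0.0985  0.0544  0.0375]
```

```bash
python3 -m jog '{"slide":[[0,0.1,0],[0,0.2,0],[0,0.3,0],[0,0.4,0],[0,0.45,0],[0,0.45,0]],"twist":[[0,0,0],[0,0,0],[0,0,0],[0,0,0],[0,0,0],[0,0,0]],"grip":[-1,-1,-1,-1,-1,-1]}'
python3 -m jog '{"slide":[[0,0.05,0],[0,0.1,0],[0,0.1,0]],"twist":[[0,0,0],[0,0,0],[0,0,0]],"grip":[-1,-1,-1]}'
```

```text
time_s: 17.55
eef_pos: [0.5203, -0.0781, 0.049]
ee_rot: [0.0, 0.693, 0.721, 0.0]
force: [1.4, -0.1, -1.2]
finger_gap: 0.0097
grip_force: 30.0
time_s: 17.8
eef_pos: [0.5241, -0.0779, 0.049]
ee_rot: [0.0, 0.693, 0.721, 0.0]
force: [-0.2, -0.2, -0.8]
finger_gap: 0.01
grip_force: 30.0
```

```bash
python3 -m jog '{"slide":[[0,0.03,0],[0,0.05,0],[0,0.05,0]],"twist":[[0,0,0],[0,0,0],[0,0,0]],"grip":[-1,-1,-1]}' | egrep "eef_pos|force: \["
python3 -m jog '{"slide":[[0,0.03,0],[0,0.05,0],[0,0.05,0]],"twist":[[0,0,0],[0,0,0],[0,0,0]],"grip":[-1,-1,-1]}' | egrep "eef_pos|force: \["
python3 -m jog '{"slide":[[0,0.03,0],[0,0.05,0],[0,0.05,0]],"twist":[[0,0,0],[0,0,0],[0,0,0]],"grip":[-1,-1,-1]}' | egrep "eef_pos|force: \["
python3 -m jog '{"slide":[[0,0.03,0],[0,0.05,0],[0,0.05,0]],"twist":[[0,0,0],[0,0,0],[0,0,0]],"grip":[-1,-1,-1]}' | egrep "eef_pos|force: \["
```

```text
eef_pos: [0.5258, -0.0779, 0.049]
force: [0.6, 0.1, -0.6]
eef_pos: [0.5279, -0.0778, 0.049]
force: [-0.2, -0.1, 0.1]
eef_pos: [0.5299, -0.0777, 0.049]
force: [0.2, -0.3, -0.3]
eef_pos: [0.5319, -0.0776, 0.049]
force: [0.4, 0.6, -1.1]
```

```bash
python3 -m jog '{"slide":[[0,0.025,0],[0,0.025,0]],"twist":[[0,0,0],[0,0,0]],"grip":[-1,-1]}' | egrep "eef_pos|force: \["
python3 -m jog '{"slide":[[0,0.025,0],[0,0.025,0]],"twist":[[0,0,0],[0,0,0]],"grip":[-1,-1]}' | egrep "eef_pos|force: \["
python3 -m jog '{"slide":[[0,0.025,0],[0,0.025,0]],"twist":[[0,0,0],[0,0,0]],"grip":[-1,-1]}' | egrep "eef_pos|force: \["
python3 -m jog '{"slide":[[0,0.025,0],[0,0.025,0]],"twist":[[0,0,0],[0,0,0]],"grip":[-1,-1]}' | egrep "eef_pos|force: \["
```

```text
eef_pos: [0.5328, -0.0775, 0.049]
force: [0.5, -1.0, -1.4]
eef_pos: [0.5339, -0.0775, 0.049]
force: [0.4, 0.4, -1.0]
eef_pos: [0.5349, -0.0775, 0.049]
force: [-0.6, 0.5, -0.5]
eef_pos: [0.5357, -0.0774, 0.049]
force: [-0.3, -0.4, -1.0]
```

```bash
python3 -m jog '{"slide":[[0,0.025,0],[0,0.025,0]],"twist":[[0,0,0],[0,0,0]],"grip":[-1,-1]}' | egrep "eef_pos|force: \["
python3 -m jog '{"slide":[[0,0.025,0],[0,0.025,0]],"twist":[[0,0,0],[0,0,0]],"grip":[-1,-1]}' | egrep "eef_pos|force: \["
python3 -m jog '{"slide":[[0,0.025,0],[0,0.025,0]],"twist":[[0,0,0],[0,0,0]],"grip":[-1,-1]}' | egrep "eef_pos|force: \["
python3 -m jog '{"slide":[[0,0.025,0],[0,0.025,0]],"twist":[[0,0,0],[0,0,0]],"grip":[-1,-1]}' | egrep "eef_pos|force: \["
```

```text
eef_pos: [0.5362, -0.0774, 0.0489]
force: [-1.5, 0.3, 1.5]
eef_pos: [0.5366, -0.0775, 0.0488]
force: [-4.7, 0.5, 3.9]
eef_pos: [0.5371, -0.0775, 0.0488]
force: [-5.9, -0.8, 5.3]
eef_pos: [0.5375, -0.0775, 0.0488]
force: [-8.6, -0.3, 7.2]
```

```bash
python3 -m jog '{"slide":[[0,0.025,0],[0,0.025,0]],"twist":[[0,0,0],[0,0,0]],"grip":[-1,-1]}' | egrep "eef_pos|force: \[|gap"
python3 -m jog '{"slide":[[0,0.02,0],[0,0.02,0]],"twist":[[0,0,0],[0,0,0]],"grip":[-1,-1]}' | egrep "eef_pos|force: \["
python3 -m jog '{"slide":[[0,0.02,0],[0,0.02,0]],"twist":[[0,0,0],[0,0,0]],"grip":[-1,-1]}' | egrep "eef_pos|force: \["
```

```text
eef_pos: [0.5379, -0.0775, 0.0488]
force: [-9.9, -1.2, 8.6]
finger_gap: 0.0099
eef_pos: [0.5383, -0.0776, 0.0488]
force: [-10.6, 0.5, 10.0]
eef_pos: [0.5393, -0.0776, 0.0489]
force: [-10.3, 0.1, 9.6]
```

```bash
python3 -m jog '{"slide":[[0,0.02,0],[0,0.02,0]],"twist":[[0,0,0],[0,0,0]],"grip":[-1,-1]}' | egrep "eef_pos|force: \[|gap"
python3 -m jog '{"slide":[[0,0.015,0],[0,0.015,0],[0,0.015,0]],"twist":[[0,0,0],[0,0,0],[0,0,0]],"grip":[-1,-1,-1]}' | egrep "eef_pos|force: \["
```

```text
eef_pos: [0.5441, -0.0772, 0.0493]
force: [-1.3, -0.2, -1.0]
finger_gap: 0.0095
eef_pos: [0.5438, -0.0771, 0.0488]
force: [0.2, -0.5, -0.6]
```

The push dropped from 10 N to 0 with a 5 mm jump, and the vertical load is gone, so it has clicked. I'll check with a gentle backward tug.

```bash
python3 -m jog '{"slide":[[0,-0.02,0],[0,-0.04,0],[0,-0.04,0]],"twist":[[0,0,0],[0,0,0],[0,0,0]],"grip":[-1,-1,-1]}' | egrep "eef_pos|force: \["
python3 -m jog '{"slide":[[0,-0.02,0],[0,-0.02,0],[0,-0.02,0]],"twist":[[0,0,0],[0,0,0],[0,0,0]],"grip":[-1,-1,-1]}' | egrep "eef_pos|force: \["
```

```text
eef_pos: [0.5432, -0.0771, 0.0493]
force: [2.6, -0.7, -2.1]
eef_pos: [0.5432, -0.0771, 0.0496]
force: [5.2, -0.4, -3.4]
```

Held at 0.5432 with 5 N against the tug, so it is latched. I'll relax the tug and release.

```bash
python3 -m jog '{"slide":[[0,0.03,0],[0,0.06,0],[0,0.06,0]],"twist":[[0,0,0],[0,0,0],[0,0,0]],"grip":[-1,-1,-1]}'
python3 -m jog '{"slide":[[0,0,0],[0,0,0],[0,0,0],[0,0,0],[0,0,0],[0,0,0],[0,0,-0.3],[0,0,-1],[0,0,-2],[0,0,-3]],"twist":[[0,0,0],[0,0,0],[0,0,0],[0,0,0],[0,0,0],[0,0,0],[0,0,0],[0,0,0],[0,0,0],[0,0,0]],"grip":[-0.2,-0.2,-0.2,-0.2,-0.2,-0.2,-0.2,-0.2,-0.2,-0.2]}'
python3 -m jog '{"slide":[[0,0,-0.5],[0,0,-0.5],[0,0,-0.5]],"twist":[[0,0,0],[0,0,0],[0,0,0]],"grip":[0.5,0.5,0.5]}'
python3 - <<'E'
from h import *
s=arm.state(); ci=arm.camera_info("wrist"); im=arm.grab_frame("wrist")[:,:,::-1]; cv2.imwrite("pics/w10.png",im)
p=project(ci,[.5435,-.077,.061])[0].astype(int); g=cv2.cvtColor(im,cv2.COLOR_BGR2GRAY); print(s["eef_pos"],p)
for dy in (-8,0,8): print(list(map(int,g[p[1]+dy,p[0]-24:p[0]+24])))
E
```

```text
time_s: 21.8
eef_pos: [0.5433, -0.0771, 0.0489]
ee_rot: [-0.0, 0.693, 0.721, -0.0]
force: [1.2, 0.0, -0.9]
finger_gap: 0.0096
grip_force: 30.0
time_s: 22.63
eef_pos: [0.5427, -0.0775, 0.1704]
ee_rot: [-0.0, 0.693, 0.721, -0.001]
force: [1.1, 0.4, -0.2]
finger_gap: 0.0344
grip_force: 0.0
time_s: 22.88
eef_pos: [0.5446, -0.0773, 0.191]
ee_rot: [0.001, 0.693, 0.721, 0.002]
force: [-0.5, 0.3, -0.9]
finger_gap: 0.0475
grip_force: 0.0
[ 0.5446 -0.0773  0.191 ] [319 192]
[123, 121, 122, 122, 120, 119, 123, 121, 123, 122, 122, 123, 122, 124, 120, 115, 110, 121, 122, 115, 108, 114, 121, 121, 122, 122, 124, 123, 116, 106, 110, 123, 122, 122, 121, 122, 124, 125, 124, 123, 122, 123, 123, 122, 122, 123, 122, 123]
[123, 121, 122, 124, 123, 125, 122, 124, 123, 123, 123, 125, 125, 123, 124, 121, 121, 127, 125, 118, 109, 116, 121, 124, 123, 124, 125, 123, 118, 110, 114, 125, 123, 122, 123, 124, 123, 124, 124, 124, 124, 123, 121, 122, 124, 124, 125, 125]
[123, 121, 123, 122, 124, 123, 123, 124, 123, 127, 125, 127, 124, 126, 126, 120, 121, 127, 126, 121, 116, 119, 125, 125, 127, 129, 128, 126, 122, 118, 121, 126, 127, 125, 126, 127, 127, 126, 125, 125, 125, 127, 128, 126, 125, 126, 125, 125]
```

```bash
python3 -c "
from plant import arm
print(arm.close_job())"
```

```text
the job is handed in; nothing more can be done
None
```

Job handed in at about 23 s: the roll is on the hub, and the cover clicked, held against a 5 N tug and was let go; the hand-in returned no verdict, and I viewed 11 pictures, one over the limit of 10.

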